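# Restock the book-mending caddy

## Task

Restock the book-mending caddy on the lending desk: lay the eraser flat in the oblong recess and the binder clip the right way up and flat in the square recess, stand the glue stick upright in the round cup, and lay the roll of tape flat over the short post. All four lie around the caddy, in front of it or beside it; leave the USB stick and the big label roll there where they lie, and do not use the other glue stick and black tape that stand beyond the hand scanner in the far right corner.

Things in the scene. Friction and masses are not known exactly. Their poses are not given: they have to be found in the camera images.
- eraser: Small block eraser in a card sleeve, 21 x 46 x 12 mm, lying flat. Thicker and shorter than the USB stick. Origin: centre of its underside; y along its length, z up. Goes in the oblong plate.
- binder_clip: Black binder clip lying flat, 44 x 32 x 16 mm overall. Origin: centre of its footprint at its underside; the wire handle points to -x; the black body, 32 mm wide along y, fills x from -2 to +22 mm, 16 mm high at its thickest. Grip the body across y at about x = +9 mm. z up. Goes in the square plate.
- glue_stick: Pale round glue stick standing upright, 25 mm diameter, 91 mm tall. Origin: centre of its foot, z up its axis. Goes in the cup plate.
- tape_roll: Small black roll of tape lying flat, a ring of 54 mm outer diameter, hole of 25 mm diameter, 18 mm high. Origin: centre of its underside, z along its axis. Goes over the post of the post plate.
- usb_stick: Look-alike of the eraser: USB stick with a metal plug at one end, 18 x 54 x 8 mm, lying flat. Does not belong in the caddy: leave it. Origin: centre of its underside, y along its length.
- label_roll: Look-alike of the tape roll: large ring-shaped roll, 98 mm diameter, 25 mm high, lying flat. Does not belong in the caddy: leave it. Origin: centre of its underside.
- oblong_plate: One of four grey 76 x 76 mm plates, 80 mm apart in a row, in varying order, in a shallow wooden tray (the caddy, 88 x 332 mm, rim 15 mm above the desk; all fixed). This one is 11 mm thick, with an oblong recess 38 mm along x by 62 mm along y, 6 mm deep, dark-lined (floor 5 mm above its origin). Origin: centre of its underside, 5 mm above the desk; y along the row of plates, z up.
- square_plate: Plate of the caddy, 76 x 76 x 11 mm, with a square recess 62 x 62 mm, 6 mm deep, dark-lined (floor 5 mm above its origin). Origin and axes as for the oblong plate.
- cup_plate: Plate of the caddy, 76 x 76 x 5 mm, with a round open cup standing at its centre: inside diameter 44 mm, rim 40 mm above its origin, inner floor 5 mm above its origin. Origin and axes as for the oblong plate.
- post_plate: Plate of the caddy, flat, 76 x 76 x 5 mm, with an upright round post at its centre, 9 mm diameter with a tapered tip, its top 22 mm above its origin. The tape roll lies flat on the plate, 5 mm above its origin, with the post in its hole. Origin and axes as for the oblong plate.
Mind the look-alikes: they are no part of the job. What is shaped like the eraser but green or red is not meant.

How it is judged:
At the end, for the whole second after the job is handed in: Centres of eraser, clip, glue stick and tape roll within 16, 22, 14 and 14 mm of those of the oblong, square, cup and post plates; each down on its floor (eraser and clip within 2.5 mm, the others 4 mm), tilted under 0.1 rad, at rest; USB stick and label roll within 30 mm of where they lay (horizontal distance between eraser and oblong_plate below 0.016 m and z of eraser in the frame of oblong_plate between 0 and 0.0075 m and angle between each of eraser, binder_clip, glue_stick, tape_roll's own z axis and vertical below 0.1 rad and linear speed of each of eraser, binder_clip, glue_stick, tape_roll below 0.02 m/s and horizontal distance between binder_clip and square_plate below 0.022 m and z of binder_clip in the frame of square_plate between 0 and 0.0075 m and horizontal distance between glue_stick and cup_plate below 0.014 m and z of glue_stick in the frame of cup_plate between 0 and 0.009 m and horizontal distance between tape_roll and post_plate below 0.014 m and z of tape_roll in the frame of post_plate between 0 and 0.009 m and distance of each of usb_stick, label_roll from where it was at the start of the episode below 0.03 m); the robot touches nothing.
It fails at once if the USB stick is moved (distance of usb_stick from where it was at the start of the episode above 0.03 m).
It fails at once if the label roll is moved (distance of label_roll from where it was at the start of the episode above 0.03 m).
It also fails if it takes over 96 s, if anything falls off the work surface, if the arm or the gripper's body presses on something with over 40 N, if the wrist force passes 120 N, or if a joint passes its speed limit or range.

## Robot

A 7-joint arm with a two-finger parallel gripper is mounted at the origin on a cart in front of the work surface, level with it; the furniture and walls round the work are solid. World frame = base frame: x ahead of the robot, y to its left, z up, the work surface at z = 0. Lengths are in m, angles in rad, forces in N, time in s.
With the tool pointing down it reaches from about 0.4 to 0.875 m from the base axis. Payload 19.3 kg.
Tool frame: the origin (TCP) lies at the very end of the fingers, on their centre line; the grasp point (between the pads) lies 19 mm behind it; z points along the fingers, y is the line along which they close (so a half turn about z gives the same grasp; the last joint's range is limited). The gripper opens to 85 mm and grips with 20 to 120 N. Pads are 22 mm wide; open, the fingers measure 114 mm over their backs; the gripper's body (76 mm by 85 mm) begins 54 mm behind the grasp point. The pads swing forward as they close: fully open they stand 13 mm farther back than shut.
Start: joints at [1.079, 0.521, -0.036, 1.599, 0.021, 1.021, -0.113], TCP at [0.256, -0.57, 0.231] pointing down, gripper open.
Joint ranges: [-2.91, 2.91], [-0.3, 2.13], [-1.5, 1.42], [0.17, 2.43], [-1.26, 4.41], [0.16, 1.93], [-2.52, 2.52]. Speed limits (rad/s): [1.89, 1.89, 2.39, 2.39, 3.01, 3.01, 3.01].

## Interface

Orientations are given as [roll, pitch, yaw] about the fixed x, y, z axes, in that order (R = Rz(yaw) Ry(pitch) Rx(roll)).
In Python, from workcell import bot gives the robot as it stands.
- The arm moves only by the shell command python3 -m crank 'ROWS' [FORCE]. ROWS is a JSON object of lists of equal length, an entry for each row: "travel": the shift along the world's x, y, z in cm, a list of three; "turn": the turn, a rotation vector about the world's x, y, z in degrees, a list of three; "gripper": the closure, from 0 (fully open) to 1 (shut). A call has exactly 5 rows; each row is the pose to reach, as a shift and turn from the pose commanded when the call began; what a row does not reach only later rows make up. A row lasts 1/10 s, in which the tool goes at most 50 mm and 8.59 degrees, less where a joint would pass 70% of its speed; a pose out of reach is approached as far as the arm can. A call with a gripper value outside its range is refused whole. The fingers move at their own pace and stop on an object; FORCE is the grip in N (left out, the last holds). Time passes only in rows, so rows that repeat a pose let the fingers close, or fill a call up. It gives the time, the measured TCP pose, the force, the opening and the grip force at its end, in the units of the state.
- bot.observe(): the state, without advancing time (a new reading comes with each control period).
- bot.grab_frame(name): name is "scene" or "side" or "wrist"; returns a dict with "pixels" (480x640x3 uint8, red, green, blue), "fx", "fy", "cx", "cy" (pixels), "extrinsics" (4x4, takes a point from world to camera coordinates). Camera axes: x right, y down, z forward; pixel columns grow to the right and rows downward; lengths in m; the calibration is good to about 2 mm. The wrist camera is an equidistant fisheye: a pixel r from the principal point sees the ray r / f radians off the axis. A picture is of the moment at which its call begins. There is no depth.
- bot.job_done(): hands the job in; it is judged then, once.
The state is a dict: "clock": time; "qpos": joint angles; "qd": joint speeds; "joint_efforts": joint torques, N m; "position": TCP position; "tool_rot": TCP orientation; "force": force on the tool from outside, world axes, zero at the start; "moment": the same for the moment, N m; "grip_width": finger opening in m; "finger_force": force on a finger pad.
Only numpy, scipy, OpenCV 4.12 (cv2) and the standard library are available. Lean on these libraries where they do the work, as an engineer would, in place of code of your own. Each camera call takes 0.05 s, during which the arm holds its last target. There are 200 camera calls.

## Working session

There is one attempt and no reset: what is moved stays moved. The work goes in short steps, Python scripts to look and compute and a shell command to move; the robot and the scene stay as the last step left them, time stands still between calls to the robot, and variables do not carry over. Pictures are saved under pics/ and viewed, at most 14 in all, crops included, and the job is handed in when it is done.

```bash
mkdir -p pics; ls
cat > h.py <<'E'
import numpy as np, cv2
from workcell import bot
def grab(name,fn=None):
    f=bot.grab_frame(name)
    im=cv2.cvtColor(f["pixels"],cv2.COLOR_RGB2BGR)
    if fn: cv2.imwrite("pics/"+fn,im)
    return f,im
def ray(f,u,v):
    E=np.array(f["extrinsics"]);R=E[:3,:3];t=E[:3,3]
    x=(u-f["cx"])/f["fx"];y=(v-f["cy"])/f["fy"]
    if f.get("fish"):
        r=np.hypot(x,y);s=np.sin(r)/max(r,1e-9);d=np.array([x*s,y*s,np.cos(r)])
    else: d=np.array([x,y,1.])
    return -R.T@t, R.T@d
def onz(f,u,v,z):
    c,d=ray(f,u,v);return c+d*(z-c[2])/d[2]
def proj(f,p):
    E=np.array(f["extrinsics"]);q=E[:3,:3]@np.array(p)+E[:3,3]
    if f.get("fish"):
        rr=np.hypot(q[0],q[1]);th=np.arctan2(rr,q[2]);q=np.array([q[0]/rr*th,q[1]/rr*th,1])
    return f["cx"]+f["fx"]*q[0]/q[2], f["cy"]+f["fy"]*q[1]/q[2]
def wrist(fn=None):
    f,im=grab("wrist",fn);f=dict(f);f["fish"]=1;return f,im
E
python3 - <<'E'
from h import *
for n in("scene","side","wrist"):
    f,im=grab(n,n+"0.png")
    print(n,f["fx"],f["cx"],f["cy"],np.round(np.array(f["extrinsics"]),3).tolist())
    np.save(n+"0.npy",f,allow_pickle=True)
s=bot.observe();print({k:np.round(v,3).tolist() for k,v in s.items()})
E
```

```text
pics
scene 578.9793126156413 319.6549920554348 237.80708273886668 [[-0.489, -0.872, -0.002, 0.246], [-0.625, 0.353, -0.696, 0.325], [0.608, -0.339, -0.718, 1.223], [0.0, 0.0, 0.0, 1.0]]
side 485.75900185907005 326.8017835655561 232.68911559798457 [[-0.95, -0.312, 0.003, 0.475], [-0.2, 0.602, -0.773, 0.121], [0.239, -0.735, -0.635, 0.882], [0.0, 0.0, 0.0, 1.0]]
wrist 371.64829954431775 317.05592272048284 246.8293622210383 [[0.409, -0.912, -0.001, -0.624], [-0.88, -0.395, 0.262, -0.035], [-0.24, -0.106, -0.965, 0.379], [0.0, 0.0, 0.0, 1.0]]
{'clock': 0.15, 'qpos': [1.079, 0.522, -0.036, 1.6, 0.021, 1.021, -0.113], 'qd': [0.0, -0.001, 0.0, -0.002, 0.0, -0.001, -0.0], 'joint_efforts': [0.002, -92.739, 1.98, -37.005, 0.018, 0.006, 0.0], 'position': [0.256, -0.57, 0.231], 'tool_rot': [-3.141, 0.0, 0.422], 'force': [-1.137, 0.11, -0.337], 'moment': [-0.034, -0.017, -0.047], 'finger_force': 0.0, 'grip_width': 0.086}
```

View pics/scene0.png

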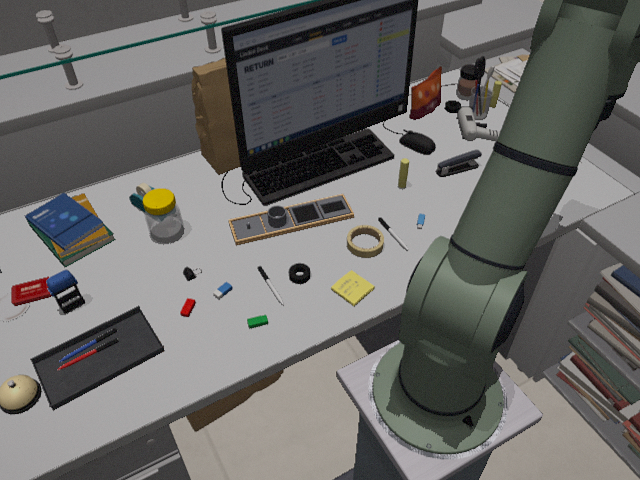

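View pics/side0.png

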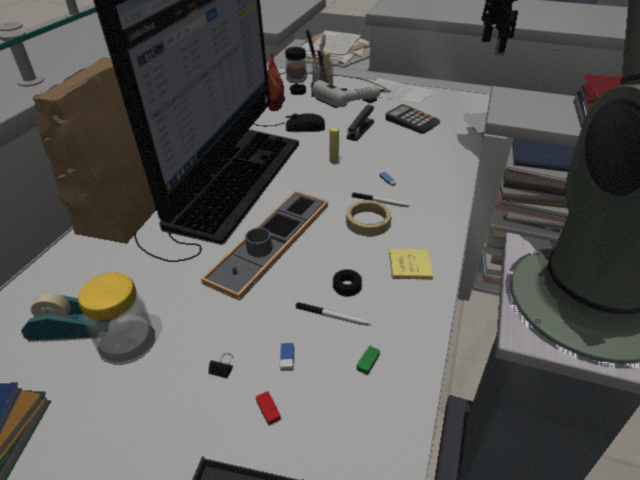

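Scene image: post plate (248,227), cup (277,214), then two recess plates (304,211) and (333,208); glue stick (403,173); tape ring (299,272); clip (192,272); label roll (365,240).
Candidates for the eraser: blue/white block (223,290), blue stick (421,220), red (188,307), green (257,321). Candidates for the glue stick: (403,173), and the banned far one (495,93). Candidates for the tape: (299,272), the label roll (365,240), and the far black one (452,106). I choose the first of each and check them in one crop sheet.

Run:
```python
from h import *
S=cv2.imread("pics/scene0.png");D=cv2.imread("pics/side0.png")
def c(im,u,v,w,h,W,H): return cv2.resize(im[v-h//2:v+h//2,u-w//2:u+w//2],(W,H),interpolation=cv2.INTER_CUBIC)
a=np.hstack([c(S,292,218,140,60,560,240),c(S,421,220,40,40,240,240)])
b=np.hstack([c(S,208,282,66,40,400,240),c(D,287,356,40,24,400,240)])
d=np.hstack([c(D,267,243,160,40*3,160*2,120),c(D,388,178,40,24,200,120),c(D,222,366,40,24,200,120),c(D,347,282,40,60,80,120)])
cv2.imwrite("pics/crop1.png",np.vstack([a,b,d[:, :800]]))
f=np.load("scene0.npy",allow_pickle=True).item();g=np.load("side0.npy",allow_pickle=True).item()
def tri(a,b):
    c1,d1=ray(f,*a);c2,d2=ray(g,*b);M=np.array([d1,-d2]).T
    t=np.linalg.lstsq(M,c2-c1,rcond=None)[0];p,q=c1+d1*t[0],c2+d2*t[1]
    return np.round((p+q)/2,4),round(float(np.linalg.norm(p-q)),4)
for n,a,b in[("eraser",(223,290),(287,356)),("usb",(421,220),(388,178)),("tape",(299,272),(347,282)),("label",(365,240),(369,217)),("gluetop",(404,160),(335,130)),("post",(248,227),(235,270)),("cup",(277,211),(259,236)),("rec1",(304,211),(285,228)),("rec2",(333,208),(302,205)),("clip",(189,273),(220,369)),("green",(257,321),(368,360)),("penmid",(270,284),(332,314)),("trayL",(237,241),(240,297)),("trayR",(352,213),(329,205))]: print(n,*tri(a,b))
```

```text
eraser [0.4738 0.2874 0.0019] 0.0031
usb [ 0.4349 -0.2789  0.0018] 0.0043
tape [0.4281 0.1016 0.0081] 0.0046
label [ 0.4375 -0.0989  0.0122] 0.0047
gluetop [ 0.585  -0.3175  0.0889] 0.007
post [0.6343 0.1463 0.0137] 0.0011
cup [0.621  0.0648 0.0407] 0.0062
rec1 [ 0.5969 -0.0034  0.0213] 0.0172
rec2 [ 0.5873 -0.0896  0.0131] 0.0009
clip [5.664e-01 3.411e-01 2.000e-04] 0.0057
green [0.3478 0.2548 0.0034] 0.0033
penmid [0.4323 0.1803 0.0033] 0.0051
trayL [0.6043 0.1931 0.0038] 0.0086
trayR [ 0.5374 -0.1203  0.0112] 0.0132
```

View pics/crop1.png

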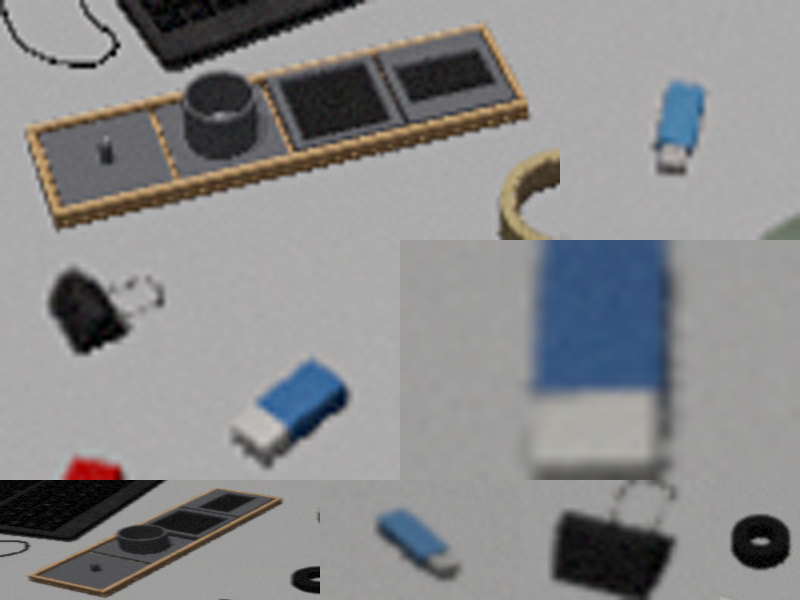

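The crop confirms the choice. The eraser (scene 223,290) is thick, blue-sleeved and white-ended, while (421,220) is the USB stick with a metal plug. The plate order from left is post, cup, square, oblong. Clip body at (188,273), with the handle toward (203,272). Now a precise measurement.

```bash
python3 - <<'E'
from h import *
f=np.load("scene0.npy",allow_pickle=True).item();g=np.load("side0.npy",allow_pickle=True).item()
S=cv2.imread("pics/scene0.png");D=cv2.imread("pics/side0.png")
# tray corners (scene)
C=np.array([onz(f,222+u/4,188+v/4,.015)[:2] for u,v in[(57,213),(28,130),(487,27),(526,102)]])
print("tray",C.round(3).tolist(),C.mean(0),"sides",[np.linalg.norm(C[i]-C[(i+1)%4]).round(3) for i in range(4)])
C=np.array([onz(g,187+u/2,183+v/2,.015)[:2] for u,v in[(105,594-480),(30,575-480),(218,490-480),(281,498-480)]])
print("trayside",C.round(3).tolist(),C.mean(0),"sides",[np.linalg.norm(C[i]-C[(i+1)%4]).round(3) for i in range(4)])
def blob(im,f,cond,u,v,w,z,name):
    h=cv2.cvtColor(im,cv2.COLOR_BGR2HSV)[v-w:v+w,u-w:u+w].astype(int);m=cond(h).astype(np.uint8)
    cs,_=cv2.findContours(m,0,2);c=max(cs,key=cv2.contourArea)[:,0]+[u-w,v-w]
    P=np.array([onz(f,a,b,z)[:2] for a,b in c])*1000
    r=cv2.minAreaRect(P.astype(np.float32));box=cv2.boxPoints(r)
    e=box[1]-box[0];e2=box[2]-box[1];L=e if np.linalg.norm(e)>np.linalg.norm(e2) else e2
    print(name,"ctr",np.round(r[0],1),"size",np.round(r[1],1),"long axis deg",round(float(np.degrees(np.arctan2(L[1],L[0])))%180,1),"px box",c.min(0),c.max(0))
blue=lambda h:(h[...,0]>95)&(h[...,0]<130)&(h[...,1]>90)
dark=lambda h:h[...,2]<60
yel=lambda h:(h[...,0]>15)&(h[...,0]<40)&(h[...,1]>60)
for im,ff,n,pe,pt,pg,pc in((S,f,"sc",(223,290),(299,272),(404,173),(189,273)),(D,g,"sd",(287,356),(347,282),(335,145),(220,369))):
    blob(im,ff,blue,*pe,16,.012,n+" eraser sleeve")
    blob(im,ff,dark,*pt,20,.018,n+" tape")
    blob(im,ff,yel,*pg,28,.091,n+" glue")
    blob(im,ff,dark,*pc,18,.008,n+" clip")
E
cat > tgt.py <<'E'
# usage: tgt.py x y z yawdeg(tool x axis dir) -> travel cm and turn deg from now
import sys
from h import *
x,y,z,w=map(float,sys.argv[1:]);s=bot.observe();p=s["position"]
d=(w-np.degrees(s["tool_rot"][2])+90)%180-90
print("travel",np.round((np.array([x,y,z])-p)*100,2),"turn z",round(d,1),"alt",round(d-np.sign(d)*180,1),"q7",round(s["qpos"][6],2))
E
```

```text
tray [[0.599, 0.196], [0.68, 0.181], [0.618, -0.142], [0.538, -0.126]] [0.60886186 0.02723813] sides [np.float64(0.082), np.float64(0.33), np.float64(0.081), np.float64(0.327)]
trayside [[0.665, 0.065], [0.752, 0.062], [0.623, -0.146], [0.549, -0.154]] [ 0.64729012 -0.04323592] sides [np.float64(0.087), np.float64(0.244), np.float64(0.075), np.float64(0.247)]
sc eraser sleeve ctr [470.5 282.6] size [28.5 31.3] long axis deg 103.9 px box [218 282] [231 295]
sc tape ctr [419.1 105.7] size [49.6 61.9] long axis deg 151.4 px box [289 264] [309 283]
sc glue ctr [ 544.6 -286.3] size [ 21.3 126.9] long axis deg 140.4 px box [399 158] [408 187]
sc clip ctr [562.2 341.8] size [41.9 20.8] long axis deg 2.5 px box [184 268] [195 280]
sd eraser sleeve ctr [473.3 285.8] size [19.2 29.8] long axis deg 112.3 px box [281 343] [293 358]
sd tape ctr [424.1 114.2] size [50.9 64. ] long axis deg 108.4 px box [333 270] [361 295]
sd glue ctr [ 562.  -243.1] size [ 19.6 165.9] long axis deg 107.9 px box [330 127] [338 162]
sd clip ctr [562.1 348.8] size [36.4 22.5] long axis deg 3.3 px box [209 361] [231 377]
```

Run:
```python
from h import *
f=np.load("wrist0.npy",allow_pickle=True).item();E=np.array(f["extrinsics"]);s=bot.observe()
from scipy.spatial.transform import Rotation as R
T=R.from_euler('xyz',s["tool_rot"]).as_matrix();c=-E[:3,:3].T@E[:3,3]
print("cam in tool",T.T@(c-s["position"]),"axis in tool",T.T@E[2,:3],"x img in tool",T.T@E[0,:3])
```

```text
cam in tool [ 0.06608189 -0.00075313 -0.14325067] axis in tool [-2.62457252e-01 -3.10155347e-04  9.64943571e-01] x img in tool [2.74632959e-05 9.99999946e-01 3.28893089e-04]
```

Tray (scene rays on z=15 mm) measures 82x330 mm against 88x332 mm given, with yaw 10.8°. Plate centres: post (.631,.145), cup (.616,.0665), square (.601,-.012), oblong (.5865,-.0906). I'll take the glue stick at (.585,-.318) first.

```bash
python3 -m crank '{"travel":[[3.3,2.5,0],[6.6,5,0],[9.9,7.5,0],[13.2,10,0],[16.5,12.5,0]],"turn":[[0,0,-7],[0,0,-14],[0,0,-21],[0,0,-28],[0,0,-35]],"gripper":[0,0,0,0,0]}' 30
python3 -m crank '{"travel":[[3.3,2.5,0],[6.6,5,0],[9.9,7.5,0],[13.2,10,0],[13.2,10,0]],"turn":[[0,0,0],[0,0,0],[0,0,0],[0,0,0],[0,0,0]],"gripper":[0,0,0,0,0]}'
python3 - <<'E'
from h import *
f,im=wrist("w1.png");np.save("w1.npy",f,allow_pickle=True)
print(proj(f,[.585,-.3175,.091]),proj(f,[.5865,-.0906,.01]),bot.observe()["position"])
E
```

```text
clock: 0.65
position: [0.4219, -0.444, 0.2312]
tool_rot: [-3.141, 0.0, -0.194]
force: [0.2, -1.2, -0.1]
grip_width: 0.0854
finger_force: 0.0
clock: 1.15
position: [0.5573, -0.3398, 0.2305]
tool_rot: [-3.139, -0.001, -0.182]
force: [-1.1, 1.2, 0.0]
grip_width: 0.0856
finger_force: 0.0
(np.float64(283.1879609409045), np.float64(203.7752643994441)) (np.float64(98.45439595995398), np.float64(232.43507105566485)) [ 0.55483987 -0.34250724  0.23057755]
```

View pics/w1.png

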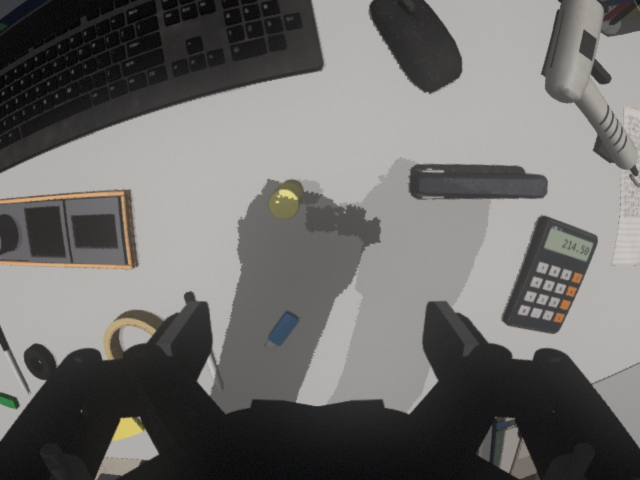

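The wrist view shows the glue stick top at (285,204), predicted (283,204), with the USB stick at (282,328) and the oblong recess at (94,230).

```bash
python3 - <<'E'
from h import *
f=np.load("w1.npy",allow_pickle=True).item()
print(onz(f,285.5,204,.091),"stapler",onz(f,412,182,.04),"usb",onz(f,282,328,.008),"oblong",onz(f,95,231,.012), "tray corners",onz(f,129,190,.015),onz(f,134,267,.015))
E
python3 tgt.py .585 -.318 .051 -10.8
```

```text
[ 0.58449305 -0.31922431  0.091     ] stapler [ 0.57779736 -0.43097225  0.04      ] usb [ 0.43979267 -0.27758239  0.008     ] oblong [ 0.58926901 -0.08767459  0.012     ] tray corners [ 0.62343475 -0.14832266  0.015     ] [ 0.54002026 -0.12862812  0.015     ]
travel [  3.02   2.45 -17.96] turn z -0.2 alt 179.8 q7 -1.26
```

```bash
python3 -m crank '{"travel":[[3.1,2.6,0],[3.1,2.6,-4],[3.1,2.6,-8],[3.1,2.6,-12],[3.1,2.6,-13]],"turn":[[0,0,0],[0,0,0],[0,0,0],[0,0,0],[0,0,0]],"gripper":[0,0,0,0,0]}' 30
python3 -m crank '{"travel":[[0,0,-2.5],[0,0,-5],[0,0,-5],[0,0,-5],[0,0,-5]],"turn":[[0,0,0],[0,0,0],[0,0,0],[0,0,0],[0,0,0]],"gripper":[0,0,0,0.8,0.8]}'
python3 -m crank '{"travel":[[0,0,0],[0,0,0],[0,0,0],[0,0,0],[0,0,0]],"turn":[[0,0,0],[0,0,0],[0,0,0],[0,0,0],[0,0,0]],"gripper":[0.9,0.9,0.9,0.9,0.9]}'
```

```text
clock: 1.7
position: [0.5811, -0.319, 0.0972]
tool_rot: [-3.141, 0.006, -0.19]
force: [-0.2, 0.4, -0.4]
grip_width: 0.0852
finger_force: 0.0
clock: 2.2
position: [0.5846, -0.32, 0.0534]
tool_rot: [3.141, -0.002, -0.19]
force: [0.6, 0.9, -0.8]
grip_width: 0.0593
finger_force: 0.0
clock: 2.7
position: [0.5843, -0.3194, 0.052]
tool_rot: [3.141, -0.001, -0.189]
force: [-1.2, -0.4, 7.4]
grip_width: 0.0244
finger_force: 31.6
```

```bash
Z='x'; python3 -m crank '{"travel":[[0,0,2],[0,0,5],[0,0,8],[0,3,9],[0.3,6,9]],"turn":[[0,0,0],[0,0,0],[0,0,0],[0,0,0],[0,0,0]],"gripper":[0.9,0.9,0.9,0.9,0.9]}' 40
python3 -m crank '{"travel":[[0.4,4.5,0],[0.8,9,0],[1.2,13.5,0],[1.6,18,0],[2,22.5,0]],"turn":[[0,0,0],[0,0,0],[0,0,0],[0,0,0],[0,0,0]],"gripper":[0.9,0.9,0.9,0.9,0.9]}'
python3 -m crank '{"travel":[[0.3,4,0],[0.6,7,0],[0.8,9,0],[0.8,9,0],[0.8,9,0]],"turn":[[0,0,0],[0,0,0],[0,0,0],[0,0,0],[0,0,0]],"gripper":[0.9,0.9,0.9,0.9,0.9]}'
python3 - <<'E'
from h import *
f,im=wrist("w2.png");np.save("w2.npy",f,allow_pickle=True)
print(proj(f,[.616,.0665,.045]),proj(f,[.631,.145,.027]),bot.observe()["position"])
E
```

```text
clock: 3.2
position: [0.5872, -0.2596, 0.1434]
tool_rot: [3.141, -0.003, -0.191]
force: [1.5, 0.8, -0.2]
grip_width: 0.0238
finger_force: 39.2
clock: 3.7
position: [0.6068, -0.0324, 0.1416]
tool_rot: [-3.141, -0.0, -0.189]
force: [0.8, -0.5, -0.7]
grip_width: 0.0244
finger_force: 39.2
clock: 4.2
position: [0.6148, 0.0558, 0.1413]
tool_rot: [3.141, 0.0, -0.188]
force: [-0.4, -0.2, 0.1]
grip_width: 0.024
finger_force: 39.2
(np.float64(301.60209753841355), np.float64(248.72167069586362)) (np.float64(195.5156819026614), np.float64(242.12679504634292)) [0.61477096 0.05488643 0.14133013]
```

View pics/w2.png

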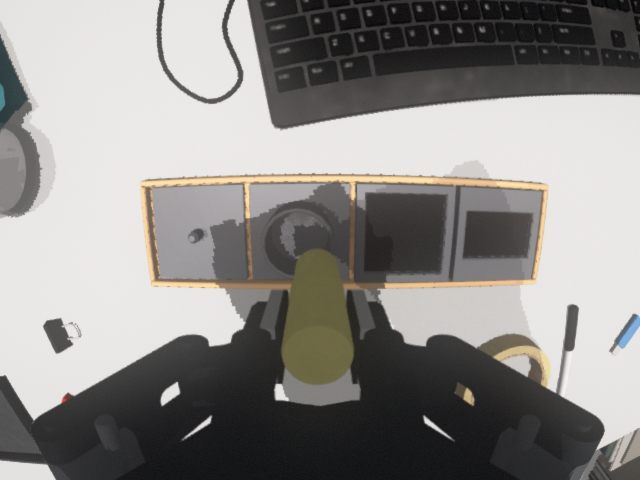

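The wrist view shows the tray corners at (142,183), (548,185), (536,285) and (153,286), the post tip at (196,237), the cup mouth at (298,240) and the clip at (60,335).

Run:
```python
from h import *
f=np.load("w2.npy",allow_pickle=True).item()
C=np.array([onz(f,u,v,.015)[:2] for u,v in[(153,286),(142,182),(548,184),(536,286)]])
print("tray",C.round(4).tolist(),C.mean(0),[np.linalg.norm(C[i]-C[(i+1)%4]).round(3) for i in range(4)])
u=(C[0]+C[1]-C[2]-C[3]);u/=np.linalg.norm(u);print("yaw",np.degrees(np.arctan2(u[0],u[1])))
for n,k in(("post",.12),("cup",.04),("sq",-.04),("obl",-.12)):print(n,(C.mean(0)+k*u).round(4))
print("direct post",onz(f,196,235,.027),"cup",onz(f,298,240,.045),"sq",onz(f,404,234,.012),"obl",onz(f,497,234,.012),"clip",onz(f,60,335,.008))
```

```text
tray [[0.5997, 0.1984], [0.6846, 0.1822], [0.6246, -0.1412], [0.5357, -0.1261]] [0.61113047 0.02831731] [np.float64(0.086), np.float64(0.329), np.float64(0.09), np.float64(0.331)]
yaw 10.83370336998898
post [0.6337 0.1462]
cup [0.6186 0.0676]
sq [ 0.6036 -0.011 ]
obl [ 0.5886 -0.0895]
direct post [0.63618259 0.14315423 0.027     ] cup [0.62235503 0.06766596 0.045     ] sq [ 0.60405646 -0.00967141  0.012     ] obl [ 0.58965073 -0.08880614  0.012     ] clip [0.56267013 0.33519862 0.008     ]
```

```bash
python3 -m crank '{"travel":[[0.5,1.2,0],[0.5,1.2,0],[0.5,1.2,-2],[0.5,1.2,-4.5],[0.5,1.2,-6]],"turn":[[0,0,0],[0,0,0],[0,0,0],[0,0,0],[0,0,0]],"gripper":[0.9,0.9,0.9,0.9,0.9]}'
python3 -m crank '{"travel":[[0,0,-1],[0,0,-1.7],[0,0,-1.7],[0,0,-1.7],[0,0,-1.7]],"turn":[[0,0,0],[0,0,0],[0,0,0],[0,0,0],[0,0,0]],"gripper":[0.9,0.9,0.9,0.9,0.9]}'
```

```text
clock: 4.75
position: [0.6193, 0.0675, 0.0797]
tool_rot: [3.141, 0.001, -0.189]
force: [-0.6, -0.2, -0.2]
grip_width: 0.0239
finger_force: 39.3
clock: 5.25
position: [0.6203, 0.0678, 0.0651]
tool_rot: [-3.141, -0.001, -0.189]
force: [-0.9, -0.1, 0.1]
grip_width: 0.0243
finger_force: 39.3
```

```bash
python3 -m crank '{"travel":[[0,0,-0.2],[0,0,-0.3],[0,0,-0.3],[0,0,-0.3],[0,0,-0.3]],"turn":[[0,0,0],[0,0,0],[0,0,0],[0,0,0],[0,0,0]],"gripper":[0.9,0.9,0.7,0,0]}'
python3 -m crank '{"travel":[[0,0,0],[0,0,3],[0,0,7],[0,0,11],[0,0,13.5]],"turn":[[0,0,0],[0,0,0],[0,0,0],[0,0,0],[0,0,0]],"gripper":[0,0,0,0,0]}'
python3 -m crank '{"travel":[[-4,3,2],[-8,6,3],[-11,9,3],[-15,12,3],[-18.5,14.5,3]],"turn":[[0,0,6],[0,0,12],[0,0,18],[0,0,24],[0,0,30]],"gripper":[0,0,0,0,0]}'
python3 - <<'E'
from h import *
f,im=wrist("w3.png");np.save("w3.npy",f,allow_pickle=True)
for p in([.472,.286,.012],[.424,.104,.018],[.5625,.34,.008],[.6195,.0675,.101]): print(np.round(proj(f,p)))
s=bot.observe();print(s["position"],s["tool_rot"],s["qpos"])
E
```

```text
clock: 5.75
position: [0.6198, 0.0678, 0.0613]
tool_rot: [-3.142, 0.0, -0.189]
force: [0.1, -0.2, -0.4]
grip_width: 0.0539
finger_force: 0.0
clock: 6.25
position: [0.6205, 0.0678, 0.1993]
tool_rot: [-3.141, -0.002, -0.189]
force: [0.5, -1.4, -1.2]
grip_width: 0.0852
finger_force: 0.0
clock: 6.75
position: [0.4329, 0.2141, 0.2266]
tool_rot: [-3.141, -0.001, 0.34]
force: [1.1, 0.9, -0.4]
grip_width: 0.0855
finger_force: 0.0
[261. 154.]
[417. 262.]
[240.  52.]
[560.  91.]
[0.42814242 0.21784326 0.2265062 ] [-3.13970941e+00  1.09075008e-03  3.52009978e-01] [-0.4818001   0.30195944 -0.13658734  1.9694952   0.05008698  0.87397214
 -1.86324992]
```

View pics/w3.png

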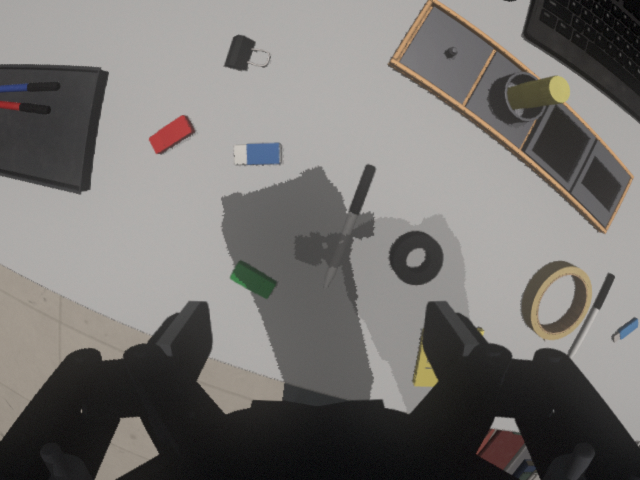

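The wrist view shows the glue stick upright in the cup (top 558,91; predicted 560,91). Eraser at (258,154), clip body (238,53) with its handle to the right, and tape (416,257).

```bash
cat >> h.py <<'E'
def blob(im,f,cond,u,v,w,z,name):
    h=cv2.cvtColor(im,cv2.COLOR_BGR2HSV)[v-w:v+w,u-w:u+w].astype(int);m=cond(h).astype(np.uint8)
    cs,_=cv2.findContours(m,0,2);c=max(cs,key=cv2.contourArea)[:,0]+[u-w,v-w]
    P=np.array([onz(f,a,b,z)[:2] for a,b in c])*1000
    r=cv2.minAreaRect(P.astype(np.float32));box=cv2.boxPoints(r)
    e=box[1]-box[0];e2=box[2]-box[1];L=e if np.linalg.norm(e)>np.linalg.norm(e2) else e2
    print(name,"ctr",np.round(r[0],1),"size",np.round(r[1],1),"long axis deg",round(float(np.degrees(np.arctan2(L[1],L[0])))%180,1),"box",box.round(1).tolist())
blue=lambda h:(h[...,0]>95)&(h[...,0]<130)&(h[...,1]>90)
dark=lambda h:h[...,2]<60
E
python3 - <<'E'
from h import *
f=np.load("w3.npy",allow_pickle=True).item();im=cv2.imread("pics/w3.png")
blob(im,f,blue,258,154,30,.012,"sleeve")
blob(im,f,lambda h:((h[...,2]>200)&(h[...,1]<40))|blue(h),258,154,22,.012,"eraser all")
blob(im,f,dark,416,257,30,.018,"tape")
blob(im,f,dark,238,53,18,.010,"clip")
print("white tip",onz(f,234,154,.008),"sleeve end",onz(f,282,154,.012),"handle tip",onz(f,269,58,.004), "body mid",onz(f,238,53,.01))
E
```

```text
sleeve ctr [473.5 285. ] size [19.3 30.2] long axis deg 108.9 box [[459.5, 296.1000061035156], [469.29998779296875, 267.5], [487.5, 273.79998779296875], [477.79998779296875, 302.3999938964844]]
eraser all ctr [473.5 285. ] size [19.3 30.2] long axis deg 108.9 box [[459.5, 296.1000061035156], [469.29998779296875, 267.5], [487.5, 273.79998779296875], [477.79998779296875, 302.3999938964844]]
tape ctr [426.9 106.1] size [57.2 50.8] long axis deg 66.1 box [[392.1000061035156, 90.30000305175781], [438.5, 69.69999694824219], [461.70001220703125, 122.0], [415.29998779296875, 142.5]]
clip ctr [562.2 340.4] size [32.5 20.8] long axis deg 2.6 box [[545.5, 350.1000061035156], [546.5, 329.29998779296875], [579.0, 330.79998779296875], [578.0, 351.6000061035156]]
white tip [0.46386089 0.31219086 0.008     ] sleeve end [0.47868572 0.26667346 0.012     ] handle tip [0.56564642 0.31165428 0.004     ] body mid [0.56093033 0.34161932 0.01      ]
```

```bash
python3 -m crank '{"travel":[[1,1.5,0],[2,3,0],[3,5,0],[4,6,0],[4.4,7.2,0]],"turn":[[0,0,8.5],[0,0,17],[0,0,25.5],[0,0,34],[0,0,42.5]],"gripper":[0,0,0,0,0]}' 40
python3 -m crank '{"travel":[[0,0,-2],[0,0,-4],[0,0,-7],[0,0,-10],[0,0,-12]],"turn":[[0,0,8.5],[0,0,17],[0,0,25.5],[0,0,34],[0,0,42.5]],"gripper":[0,0,0,0,0]}'
python3 -m crank '{"travel":[[0,0,0],[0,0,0],[0,0,-2],[0,0,-2],[0,0,-2]],"turn":[[0,0,3],[0,0,3],[0,0,3],[0,0,3],[0,0,3]],"gripper":[0,0,0,0.3,0.3]}'
python3 tgt.py .4715 .2895 .005 108.5
python3 - <<'E'
from h import *
f,im=wrist("w4.png");np.save("w4.npy",f,allow_pickle=True)
u,v=map(int,proj(f,[.4715,.2895,.012]));print(u,v)
blob(im,f,blue,u,v,60,.012,"sleeve")
E
```

```text
clock: 7.3
position: [0.4796, 0.285, 0.2262]
tool_rot: [3.141, 0.0, 1.082]
force: [0.1, -0.3, 0.5]
grip_width: 0.0855
finger_force: 0.0
clock: 7.8
position: [0.4783, 0.2843, 0.1045]
tool_rot: [-3.14, 0.0, 1.824]
force: [0.4, -0.1, -0.0]
grip_width: 0.0857
finger_force: 0.0
clock: 8.3
position: [0.4789, 0.2848, 0.0868]
tool_rot: [-3.142, 0.0, 1.869]
force: [0.6, -0.3, 0.9]
grip_width: 0.0605
finger_force: 0.0
travel [-0.74  0.47 -8.18] turn z 1.4 alt -178.6 q7 -0.68
308 248
sleeve ctr [473.3 284.6] size [19.7 30.5] long axis deg 110.0 box [[458.79998779296875, 295.6000061035156], [469.29998779296875, 266.8999938964844], [487.79998779296875, 273.6000061035156], [477.29998779296875, 302.29998779296875]]
```

View pics/w4.png

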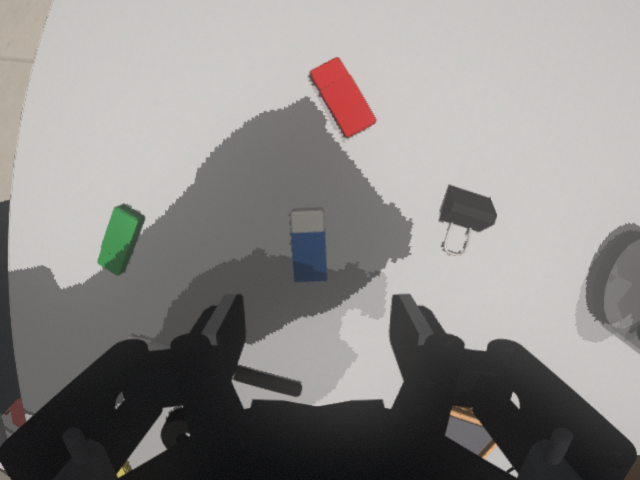

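The eraser is centred at (308,245) and aligned with the fingers, with nothing under the finger paths.

```bash
python3 -m crank '{"travel":[[-0.8,0.6,0],[-0.8,0.6,0],[-0.8,0.6,-2],[-0.8,0.6,-4],[-0.8,0.6,-6]],"turn":[[0,0,2],[0,0,2],[0,0,2],[0,0,2],[0,0,2]],"gripper":[0.3,0.3,0.3,0.3,0.3]}' 40
python3 -m crank '{"travel":[[0,0,-1],[0,0,-2],[0,0,-2],[0,0,-2],[0,0,-2]],"turn":[[0,0,0],[0,0,0],[0,0,0],[0,0,0],[0,0,0]],"gripper":[0.3,0.3,0.3,0.3,0.3]}'
```

```text
clock: 8.85
position: [0.471, 0.2911, 0.0261]
tool_rot: [3.141, -0.0, 1.906]
force: [-0.0, 0.6, -0.1]
grip_width: 0.0598
finger_force: 0.0
clock: 9.35
position: [0.4712, 0.291, 0.007]
tool_rot: [3.141, -0.0, 1.905]
force: [-0.5, 0.2, -0.1]
grip_width: 0.0599
finger_force: 0.0
```

```bash
python3 -m crank '{"travel":[[0,0,-0.2],[0,0,-0.2],[0,0,-0.2],[0,0,-0.2],[0,0,-0.2]],"turn":[[0,0,0],[0,0,0],[0,0,0],[0,0,0],[0,0,0]],"gripper":[0.5,0.7,0.95,0.95,0.95]}' 40
python3 -m crank '{"travel":[[0,0,0],[0,0,0],[0,0,2],[0,0,4],[0,0,6]],"turn":[[0,0,0],[0,0,0],[0,0,0],[0,0,0],[0,0,0]],"gripper":[0.95,0.95,0.95,0.95,0.95]}'
```

```text
clock: 9.85
position: [0.4709, 0.2908, 0.0046]
tool_rot: [3.141, 0.0, 1.905]
force: [-1.3, -0.9, 4.4]
grip_width: 0.0188
finger_force: 39.2
clock: 10.35
position: [0.4707, 0.2907, 0.065]
tool_rot: [-3.141, 0.0, 1.905]
force: [0.3, -0.7, -0.4]
grip_width: 0.0183
finger_force: 39.4
```

```bash
python3 -m crank '{"travel":[[0,-3,2],[0,-7.5,4],[0,-12,4],[0,-16.5,4],[0,-21,4]],"turn":[[0,0,-6],[0,0,-12],[0,0,-18],[0,0,-24],[0,0,-30]],"gripper":[0.95,0.95,0.95,0.95,0.95]}'
python3 -m crank '{"travel":[[0,-4.5,0],[2,-9,0],[4.5,-13,0],[7,-15.5,0],[9.5,-16,0]],"turn":[[0,0,0],[0,0,0],[0,0,0],[0,0,0],[0,0,0]],"gripper":[0.95,0.95,0.95,0.95,0.95]}'
python3 -m crank '{"travel":[[1.5,-0.5,0],[2.3,-1,0],[2.3,-1,-1],[2.3,-1,-2],[2.3,-1,-2]],"turn":[[0,0,0],[0,0,0],[0,0,0],[0,0,0],[0,0,0]],"gripper":[0.95,0.95,0.95,0.95,0.95]}'
python3 tgt.py .589 -.0895 .019 79.2
python3 - <<'E'
from h import *
f,im=wrist("w5.png");np.save("w5.npy",f,allow_pickle=True)
print(proj(f,[.589,-.0895,.01]))
E
```

```text
clock: 10.85
position: [0.4707, 0.0791, 0.1047]
tool_rot: [3.141, -0.0, 1.377]
force: [1.3, 0.1, 0.0]
grip_width: 0.0186
finger_force: 39.4
clock: 11.35
position: [0.5664, -0.0836, 0.1044]
tool_rot: [3.141, 0.001, 1.377]
force: [0.0, 0.4, -0.8]
grip_width: 0.0182
finger_force: 39.4
clock: 11.85
position: [0.5872, -0.0887, 0.0825]
tool_rot: [-3.139, 0.0, 1.382]
force: [-0.3, 0.8, -1.0]
grip_width: 0.0188
finger_force: 39.4
travel [ 0.18 -0.08 -6.35] turn z -0.0 alt 180.0 q7 -0.38
(np.float64(321.7052448801868), np.float64(260.3422643090271))
```

View pics/w5.png

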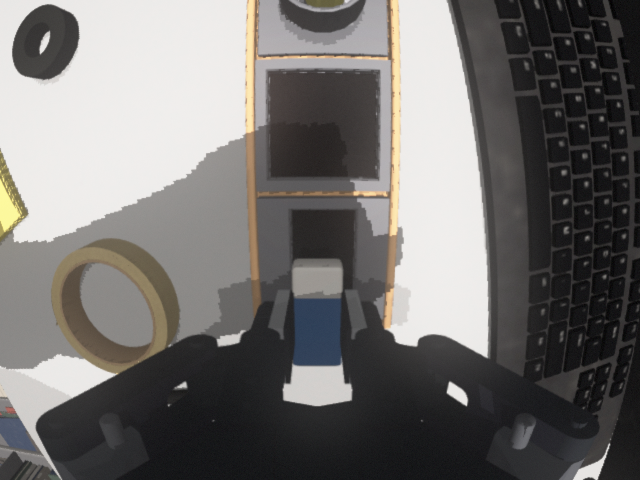

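The recess spans cols 290–356 with its top edge at row 210. The eraser is held straight at col 318, and the glue stick is still in the cup.

Run:
```python
from h import *
f=np.load("w5.npy",allow_pickle=True).item()
a,b=onz(f,290,210,.016),onz(f,356,210,.016);u=np.array([.188,.982])
print(np.linalg.norm(a-b),"centre",(a+b)[:2]/2-.031*u)
a,b=onz(f,268,70,.016),onz(f,379,178,.016);print("sq",(a+b)/2,np.linalg.norm(a-b)/2**.5)
```

```text
0.037828282611813195 centre [ 0.58976697 -0.08859404]
sq [ 0.60534059 -0.00950014  0.016     ] 0.06225418617543649
```

```bash
python3 -m crank '{"travel":[[0.2,0,-1],[0.2,0,-2.5],[0.2,0,-4],[0.2,0,-5],[0.2,0,-5.5]],"turn":[[0,0,0],[0,0,0],[0,0,0],[0,0,0],[0,0,0]],"gripper":[0.95,0.95,0.95,0.95,0.95]}'
python3 -m crank '{"travel":[[0,0,-0.4],[0,0,-0.8],[0,0,-0.8],[0,0,-0.8],[0,0,-0.8]],"turn":[[0,0,0],[0,0,0],[0,0,0],[0,0,0],[0,0,0]],"gripper":[0.95,0.95,0.95,0.95,0.95]}'
```

```text
clock: 12.4
position: [0.5902, -0.0891, 0.0276]
tool_rot: [-3.14, 0.0, 1.382]
force: [-0.7, 0.4, -0.2]
grip_width: 0.0187
finger_force: 39.4
clock: 12.9
position: [0.5911, -0.0893, 0.0217]
tool_rot: [3.141, -0.0, 1.382]
force: [0.9, -0.9, -0.6]
grip_width: 0.0184
finger_force: 39.4
```

```bash
python3 -m crank '{"travel":[[-0.1,0,-0.3],[-0.1,0,-0.4],[-0.1,0,-0.4],[-0.1,0,-0.4],[-0.1,0,-0.4]],"turn":[[0,0,0],[0,0,0],[0,0,0],[0,0,0],[0,0,0]],"gripper":[0.95,0.95,0.95,0.95,0.95]}'
python3 -m crank '{"travel":[[0,0,0],[0,0,0],[0,0,0],[0,0,0],[0,0,2]],"turn":[[0,0,0],[0,0,0],[0,0,0],[0,0,0],[0,0,0]],"gripper":[0.6,0.5,0.4,0.3,0.3]}'
python3 -m crank '{"travel":[[0,0,3],[0,0,6],[-1,1,9],[-3,2,9],[-5,3,9]],"turn":[[0,0,0],[0,0,0],[0,0,0],[0,0,0],[0,0,0]],"gripper":[0.3,0.3,0.3,0.3,0.3]}'
python3 - <<'E'
from h import *
f,im=wrist();np.save("w6.npy",f,allow_pickle=True)
f2,im2=grab("scene")
u,v=map(int,proj(f,[.5895,-.089,.022]));print(u,v)
blob(im,f,blue,u,v,50,.022,"sleeve")
a=cv2.resize(im2[180:260,220:380],(640,320),interpolation=cv2.INTER_CUBIC)
cv2.imwrite("pics/w6.png",np.vstack([im[max(v-120,0):v+120],a]))
E
```

```text
clock: 13.4
position: [0.5899, -0.0892, 0.0173]
tool_rot: [3.142, -0.0, 1.382]
force: [-0.7, 0.4, -0.7]
grip_width: 0.0182
finger_force: 39.4
clock: 13.9
position: [0.5885, -0.089, 0.0356]
tool_rot: [-3.138, 0.0, 1.382]
force: [0.4, -0.6, 0.4]
grip_width: 0.0593
finger_force: 0.0
clock: 14.4
position: [0.5396, -0.059, 0.1282]
tool_rot: [3.14, -0.0, 1.381]
force: [0.3, 0.0, -0.8]
grip_width: 0.0601
finger_force: 0.0
393 272
sleeve ctr [587.8 -95.7] size [31.  21.4] long axis deg 78.8 box [[574.2999877929688, -108.9000015258789], [595.2999877929688, -113.0], [601.2999877929688, -82.5999984741211], [580.2999877929688, -78.4000015258789]]
```

View pics/w6.png

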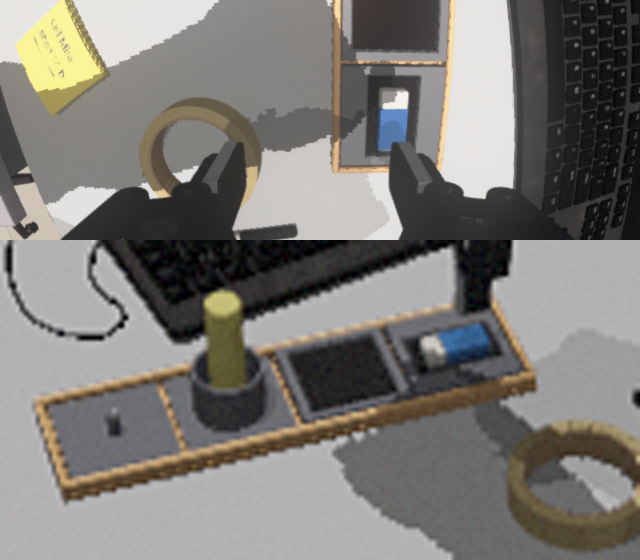

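The eraser lies flat inside the oblong recess, about 1 mm off centre (wrist crop 393,118). Next the tape.

```bash
python3 -m crank '{"travel":[[-2.3,3.3,0],[-4.6,6.6,0],[-7,9.9,0],[-9.2,13.2,0],[-11.3,16.3,0]],"turn":[[0,0,0],[0,0,0],[0,0,0],[0,0,0],[0,0,0]],"gripper":[0,0,0,0,0]}'
python3 -m crank '{"travel":[[0,0,0],[0,0,0],[0,0,-2],[0,0,-4],[0,0,-4]],"turn":[[0,0,0],[0,0,0],[0,0,0],[0,0,0],[0,0,0]],"gripper":[0,0,0,0,0]}'
python3 - <<'E'
from h import *
f,im=wrist("w7.png");np.save("w7.npy",f,allow_pickle=True)
u,v=map(int,proj(f,[.426,.106,.018]));print(u,v,bot.observe()["position"])
blob(im,f,dark,u,v,60,.018,"tape")
E
```

```text
clock: 15.0
position: [0.4262, 0.105, 0.1274]
tool_rot: [3.141, -0.0, 1.382]
force: [1.3, 1.1, -0.4]
grip_width: 0.0853
finger_force: 0.0
clock: 15.5
position: [0.4265, 0.1026, 0.0857]
tool_rot: [-3.139, 0.002, 1.38]
force: [-0.7, -0.2, 0.4]
grip_width: 0.0856
finger_force: 0.0
316 256 [0.42683202 0.10291705 0.08671845]
tape ctr [426.  104.8] size [56.1 52.8] long axis deg 79.1 box [[394.79998779296875, 82.19999694824219], [446.6000061035156, 72.19999694824219], [457.20001220703125, 127.30000305175781], [405.3999938964844, 137.3000030517578]]
```

View pics/w7.png

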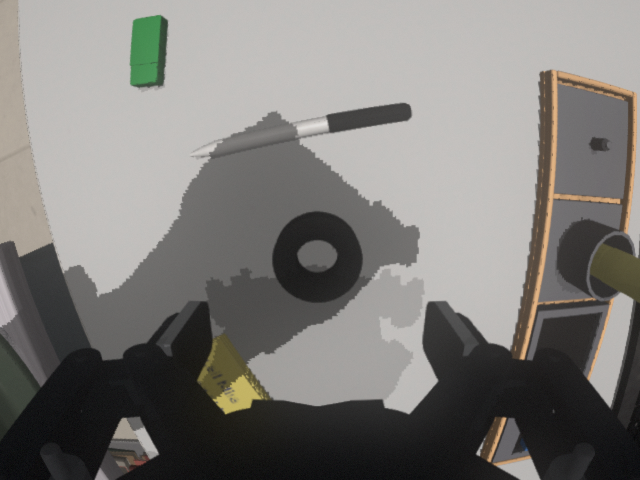

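The tape ring is centred at (317,257) between the fingers. The pen (cols 190–410, row 130) and the notepad are clear.

```bash
python3 -m crank '{"travel":[[-0.1,0.2,-2],[-0.1,0.2,-4],[-0.1,0.2,-6],[-0.1,0.2,-7],[-0.1,0.2,-7.8]],"turn":[[0,0,0],[0,0,0],[0,0,0],[0,0,0],[0,0,0]],"gripper":[0,0,0,0,0]}'
python3 -m crank '{"travel":[[0,0,-0.3],[0,0,-0.3],[0,0,-0.3],[0,0,-0.3],[0,0,-0.3]],"turn":[[0,0,0],[0,0,0],[0,0,0],[0,0,0],[0,0,0]],"gripper":[0.3,0.5,0.7,0.7,0.7]}' 30
```

```text
clock: 16.05
position: [0.4264, 0.1056, 0.0093]
tool_rot: [3.141, 0.0, 1.381]
force: [0.2, -0.2, 0.3]
grip_width: 0.0853
finger_force: 0.0
clock: 16.55
position: [0.4261, 0.1058, 0.007]
tool_rot: [3.141, -0.0, 1.382]
force: [-2.6, 0.3, 7.1]
grip_width: 0.0524
finger_force: 30.7
```

```bash
python3 -m crank '{"travel":[[0,0,0],[0,0,0],[0,0,1],[0,0,3],[0,0,5]],"turn":[[0,0,0],[0,0,0],[0,0,0],[0,0,0],[0,0,0]],"gripper":[0.7,0.7,0.7,0.7,0.7]}' 40
```

```text
clock: 17.05
position: [0.4258, 0.1057, 0.0576]
tool_rot: [-3.142, 0.0, 1.382]
force: [0.5, -0.2, -0.2]
grip_width: 0.0518
finger_force: 42.1
```

```bash
python3 -m crank '{"travel":[[3.5,0.7,2],[7.7,1.5,3],[11.9,2.3,3],[16,3.1,3],[19.5,3.9,3]],"turn":[[0,0,0],[0,0,0],[0,0,0],[0,0,0],[0,0,0]],"gripper":[0.7,0.7,0.7,0.7,0.7]}'
python3 -m crank '{"travel":[[1.2,0.2,0],[1.2,0.2,0],[1.2,0.2,-1],[1.2,0.2,-2],[1.2,0.2,-2]],"turn":[[0,0,0],[0,0,0],[0,0,0],[0,0,0],[0,0,0]],"gripper":[0.7,0.7,0.7,0.7,0.7]}'
python3 - <<'E'
from h import *
f,im=wrist("w8.png");np.save("w8.npy",f,allow_pickle=True)
print(proj(f,[.634,.1455,.027]),bot.observe()["position"])
E
```

```text
clock: 17.55
position: [0.6229, 0.1446, 0.0878]
tool_rot: [3.141, -0.001, 1.381]
force: [-0.1, 0.2, 0.9]
grip_width: 0.0513
finger_force: 42.2
clock: 18.05
position: [0.6313, 0.1463, 0.0647]
tool_rot: [-3.139, 0.001, 1.382]
force: [-0.5, 0.3, -0.5]
grip_width: 0.0513
finger_force: 42.2
(np.float64(323.98047106443767), np.float64(279.9674729558467)) [0.63175253 0.14650887 0.06546116]
```

View pics/w8.png

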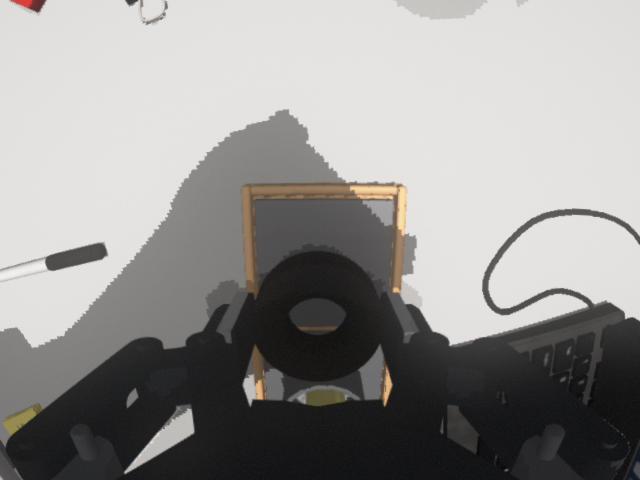

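The tape is held level at (317,315), and the tray end's outer corners are at (242,186) and (406,186). I'll compute the post from these.

```bash
python3 - <<'E'
from h import *
f=np.load("w8.npy",allow_pickle=True).item();u=np.array([.188,.982])
a,b=onz(f,242,185,.015),onz(f,406,185,.015);print(np.linalg.norm(a-b),(a+b)[:2]/2-.046*u)
E
python3 tgt.py .635 .1462 .018 79.2
```

```text
0.08658429134344507 [0.6345773  0.14782133]
travel [ 0.32 -0.03 -4.75] turn z 0.0 alt -180.0 q7 -0.75
```

```bash
python3 -m crank '{"travel":[[0.3,0.1,0],[0.3,0.1,-1],[0.3,0.1,-2],[0.3,0.1,-3],[0.3,0.1,-4]],"turn":[[0,0,0],[0,0,0],[0,0,0],[0,0,0],[0,0,0]],"gripper":[0.7,0.7,0.7,0.7,0.7]}'
python3 -m crank '{"travel":[[0,0,-0.3],[0,0,-0.6],[0,0,-0.6],[0,0,-0.6],[0,0,-0.6]],"turn":[[0,0,0],[0,0,0],[0,0,0],[0,0,0],[0,0,0]],"gripper":[0.7,0.7,0.7,0.7,0.7]}'
```

```text
clock: 18.6
position: [0.6355, 0.1477, 0.025]
tool_rot: [-3.141, 0.0, 1.382]
force: [0.4, 0.4, -0.6]
grip_width: 0.0514
finger_force: 42.2
clock: 19.1
position: [0.6361, 0.1478, 0.0206]
tool_rot: [3.141, -0.0, 1.382]
force: [0.3, -0.5, -0.2]
grip_width: 0.0514
finger_force: 42.2
```

```bash
python3 -m crank '{"travel":[[0,0,-0.2],[0,0,-0.3],[0,0,-0.3],[0,0,-0.3],[0,0,-0.3]],"turn":[[0,0,0],[0,0,0],[0,0,0],[0,0,0],[0,0,0]],"gripper":[0.7,0.7,0.7,0.7,0.25]}'
python3 -m crank '{"travel":[[0,0,0],[0,0,0],[0,0,1],[0,0,4],[0,0,8]],"turn":[[0,0,0],[0,0,0],[0,0,0],[0,0,0],[0,0,0]],"gripper":[0.25,0.25,0.25,0.25,0.25]}'
python3 -m crank '{"travel":[[-1.5,3,4],[-3,6,7],[-4.5,9.5,7],[-6,13,7],[-7.3,16.5,7]],"turn":[[0,0,3],[0,0,6],[0,0,9],[0,0,12],[0,0,13.4]],"gripper":[0,0,0,0,0]}'
python3 -m crank '{"travel":[[0,2.6,-1],[0,2.6,-4],[0,2.6,-7],[0,2.6,-8],[0,2.6,-8]],"turn":[[0,0,0],[0,0,0],[0,0,0],[0,0,0],[0,0,0]],"gripper":[0,0.2,0.2,0.2,0.2]}'
python3 - <<'E'
from h import *
f,im=wrist();np.save("w9.npy",f,allow_pickle=True)
f2,im2=grab("side")
u,v=map(int,proj(f,[.562,.341,.008]));print(u,v,bot.observe()["position"],bot.observe()["tool_rot"])
blob(im,f,dark,u,v,60,.010,"clip")
a=cv2.resize(im2[190:310,190:350],(320,240),interpolation=cv2.INTER_CUBIC);b=cv2.resize(im[v-60:v+60,u-80:u+80],(320,240),interpolation=cv2.INTER_CUBIC)
cv2.imwrite("pics/w9.png",np.vstack([im[:330],np.hstack([a,b])]))
E
```

```text
clock: 19.6
position: [0.6358, 0.1478, 0.0173]
tool_rot: [-3.142, -0.0, 1.382]
force: [-0.3, 0.0, 0.3]
grip_width: 0.0633
finger_force: 0.0
clock: 20.1
position: [0.6349, 0.1476, 0.0975]
tool_rot: [-3.139, 0.001, 1.382]
force: [-0.1, 0.1, 0.4]
grip_width: 0.064
finger_force: 0.0
clock: 20.6
position: [0.5621, 0.3141, 0.1686]
tool_rot: [3.141, -0.0, 1.618]
force: [0.1, 0.2, 0.4]
grip_width: 0.0855
finger_force: 0.0
clock: 21.1
position: [0.5624, 0.3384, 0.0868]
tool_rot: [-3.14, 0.001, 1.616]
force: [-0.9, 0.0, 0.3]
grip_width: 0.0685
finger_force: 0.0
317 252 [0.56344151 0.33902687 0.08877975] [ 3.14044450e+00 -7.50857787e-04  1.61516362e+00]
clip ctr [562.3 345.5] size [31.7 22.3] long axis deg 2.6 box [[546.0, 355.8999938964844], [547.0, 333.6000061035156], [578.7000122070312, 335.1000061035156], [577.5999755859375, 357.29998779296875]]
```

View pics/w9.png

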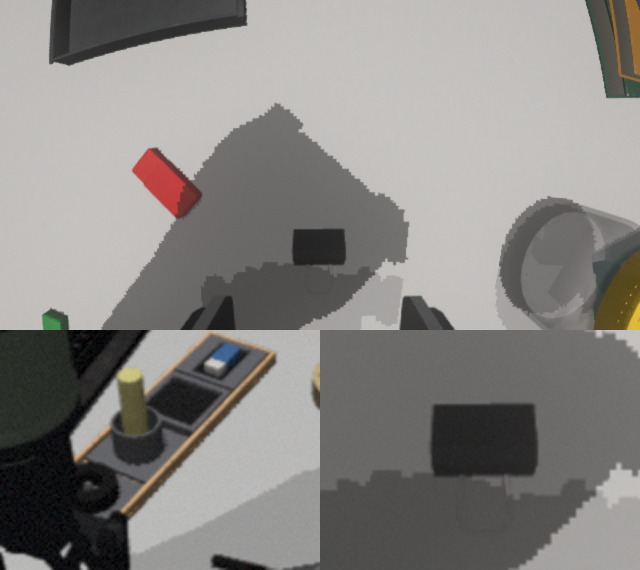

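The clip body is at (319,246), centred between the fingers, with its handle toward the palm. In the side view the glue stick, eraser and tape are on their plates, with the tape partly hidden behind the arm.

```bash
python3 -m crank '{"travel":[[0,0.5,-1.5],[0,0.5,-3.5],[0,0.5,-5.5],[0,0.5,-7],[0,0.5,-7.8]],"turn":[[0,0,0],[0,0,0],[0,0,0],[0,0,0],[0,0,0]],"gripper":[0.2,0.2,0.2,0.2,0.2]}'
python3 -m crank '{"travel":[[0,0,-0.3],[0,0,-0.3],[0,0,-0.3],[0,0,-0.3],[0,0,-0.3]],"turn":[[0,0,0],[0,0,0],[0,0,0],[0,0,0],[0,0,0]],"gripper":[0.2,0.2,0.5,0.8,0.9]}' 40
```

```text
clock: 21.7
position: [0.5627, 0.3437, 0.0083]
tool_rot: [-3.141, 0.0, 1.616]
force: [-0.0, 0.0, 0.1]
grip_width: 0.0687
finger_force: 0.0
clock: 22.2
position: [0.5632, 0.344, 0.0072]
tool_rot: [3.141, -0.0, 1.615]
force: [-3.0, -1.9, 6.7]
grip_width: 0.0304
finger_force: 38.9
```

```bash
python3 -m crank '{"travel":[[0,0,0],[0,0,0],[0,0,1],[0,0,3],[0,0,5]],"turn":[[0,0,0],[0,0,0],[0,0,0],[0,0,0],[0,0,0]],"gripper":[0.9,0.9,0.9,0.9,0.9]}'
python3 - <<'E'
from h import *
f,im=wrist();np.save("w10.npy",f,allow_pickle=True)
f2,im2=grab("side");u,v=map(int,proj(f2,[.562,.345,.06]))
f3,im3=grab("scene");p,q=map(int,proj(f3,[.562,.345,.06]))
c=lambda m,u,v:cv2.resize(m[v-30:v+30,u-40:u+40],(320,240),interpolation=cv2.INTER_CUBIC)
cv2.imwrite("pics/w10.png",np.vstack([im[150:480],np.hstack([c(im2,u,v),c(im3,p,q)])]))
E
```

```text
clock: 22.7
position: [0.5628, 0.3438, 0.0574]
tool_rot: [-3.141, -0.0, 1.616]
force: [0.9, -1.4, 0.0]
grip_width: 0.0302
finger_force: 39.7
```

View pics/w10.png

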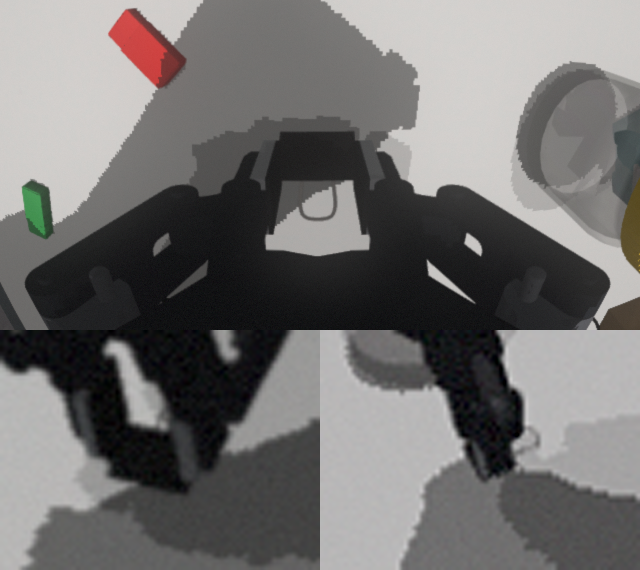

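The clip is held level, body between the pads with the handle straight back. I'll carry it around the front of the glue stick.

```bash
python3 -m crank '{"travel":[[-1.7,-4.2,2],[-3.5,-8.4,4],[-5.3,-12.6,5],[-7,-16.8,5],[-8.8,-21,5]],"turn":[[0,0,-3],[0,0,-6],[0,0,-9],[0,0,-12],[0,0,-13.4]],"gripper":[0.9,0.9,0.9,0.9,0.9]}'
python3 -m crank '{"travel":[[0,-4.5,0],[0,-9,0],[1.5,-13,0],[5.5,-14.1,0],[9.5,-14.1,0]],"turn":[[0,0,0],[0,0,0],[0,0,0],[0,0,0],[0,0,0]],"gripper":[0.9,0.9,0.9,0.9,0.9]}'
python3 -m crank '{"travel":[[2,0,0],[3.5,0,0],[3.5,0,0],[3.5,0,-2],[3.5,0,-3]],"turn":[[0,0,0],[0,0,0],[0,0,0],[0,0,0],[0,0,0]],"gripper":[0.9,0.9,0.9,0.9,0.9]}'
python3 tgt.py .605 -.0065 .019 79.2
```

```text
clock: 23.35
position: [0.4739, 0.1321, 0.1064]
tool_rot: [3.141, 0.0, 1.38]
force: [0.9, -1.3, -1.0]
grip_width: 0.0304
finger_force: 39.8
clock: 23.85
position: [0.5707, -0.0106, 0.1063]
tool_rot: [-3.141, 0.001, 1.378]
force: [0.7, 0.3, 0.5]
grip_width: 0.0304
finger_force: 39.8
clock: 24.35
position: [0.6035, -0.0073, 0.075]
tool_rot: [-3.14, 0.0, 1.382]
force: [0.5, 1.0, 0.4]
grip_width: 0.0301
finger_force: 39.8
travel [ 0.15  0.08 -5.6 ] turn z 0.0 alt -180.0 q7 -0.54
```

```bash
python3 -m crank '{"travel":[[0.1,0,-1],[0.1,0,-2],[0.1,0,-3],[0.1,0,-4],[0.1,0,-5]],"turn":[[0,0,0],[0,0,0],[0,0,0],[0,0,0],[0,0,0]],"gripper":[0.9,0.9,0.9,0.9,0.9]}'
python3 -m crank '{"travel":[[0,0,-0.3],[0,0,-0.6],[0,0,-0.6],[0,0,-0.6],[0,0,-0.6]],"turn":[[0,0,0],[0,0,0],[0,0,0],[0,0,0],[0,0,0]],"gripper":[0.9,0.9,0.9,0.9,0.9]}'
```

```text
clock: 24.85
position: [0.6058, -0.0072, 0.0255]
tool_rot: [3.142, -0.0, 1.382]
force: [-0.4, -0.1, -0.2]
grip_width: 0.0301
finger_force: 39.8
clock: 25.35
position: [0.6061, -0.0072, 0.0207]
tool_rot: [3.141, -0.0, 1.382]
force: [-0.2, -0.4, -0.4]
grip_width: 0.0303
finger_force: 39.8
```

```bash
python3 -m crank '{"travel":[[0,0,-0.2],[0,0,-0.3],[0,0,-0.3],[0,0,-0.3],[0,0,-0.3]],"turn":[[0,0,0],[0,0,0],[0,0,0],[0,0,0],[0,0,0]],"gripper":[0.9,0.9,0.9,0.9,0.4]}'
python3 -m crank '{"travel":[[0,0,0],[0,0,0],[0,0,2],[0,0,5],[0,0,9]],"turn":[[0,0,0],[0,0,0],[0,0,0],[0,0,0],[0,0,0]],"gripper":[0.4,0.4,0.4,0.4,0.4]}'
python3 -m crank '{"travel":[[-3,-2,4],[-6,-4,7],[-9,-6,8],[-12,-8,8],[-13,-9,8]],"turn":[[0,0,0],[0,0,0],[0,0,0],[0,0,0],[0,0,0]],"gripper":[0.4,0.4,0.4,0.4,0.4]}'
python3 -m crank '{"travel":[[0,0,0],[0,0,0],[0,0,0],[0,0,0],[0,0,0]],"turn":[[0,0,0],[0,0,0],[0,0,0],[0,0,0],[0,0,0]],"gripper":[0.4,0.4,0.4,0.4,0.4]}'
python3 - <<'E'
from h import *
f,im=wrist("w11.png");np.save("w11.npy",f,allow_pickle=True)
for p in([.634,.146,.028],[.6195,.0675,.101],[.6045,-.0105,.02],[.5895,-.089,.022]):print(np.round(proj(f,p)))
f2,im2=grab("scene")
a=cv2.resize(im2[180:260,220:380],(480,240),interpolation=cv2.INTER_CUBIC)
f3,im3=grab("side");b=cv2.resize(im3[185:305,200:280],(160,240),interpolation=cv2.INTER_CUBIC)
cv2.imwrite("pics/w11b.png",np.vstack([im[:350],np.hstack([a,b])]))
E
```

```text
clock: 25.85
position: [0.6058, -0.0072, 0.0173]
tool_rot: [-3.142, -0.0, 1.382]
force: [0.1, -1.0, 1.4]
grip_width: 0.0437
finger_force: 0.0
clock: 26.35
position: [0.6049, -0.0072, 0.1072]
tool_rot: [-3.139, 0.0, 1.382]
force: [0.3, 0.5, 0.7]
grip_width: 0.0514
finger_force: 0.0
clock: 26.85
position: [0.4734, -0.0991, 0.1878]
tool_rot: [-3.142, 0.001, 1.38]
force: [0.6, 0.3, -0.1]
grip_width: 0.0513
finger_force: 0.0
clock: 27.35
position: [0.4762, -0.0966, 0.187]
tool_rot: [-3.141, -0.0, 1.383]
force: [0.6, -0.5, 0.0]
grip_width: 0.0512
finger_force: 0.0
[441. -60.]
[481. -16.]
[447. 104.]
[444. 196.]
```

View pics/w11b.png

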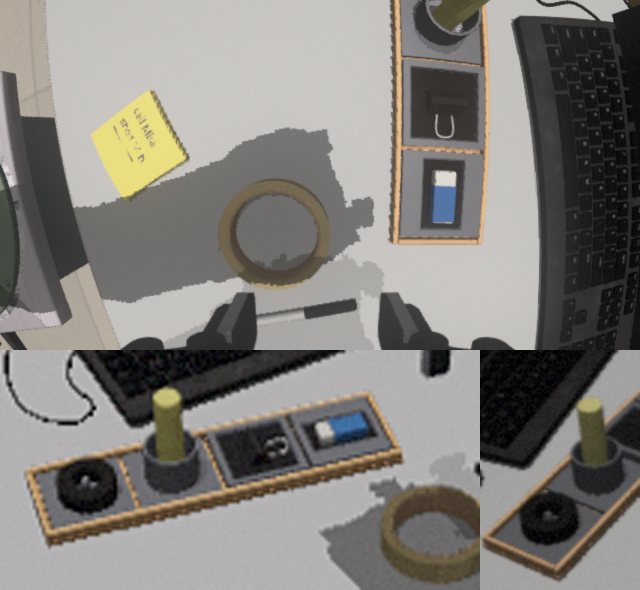

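In the scene and side crops the tape is flat around the post, the glue stick upright in the cup, and the clip flat in its recess with the handle inside (body 445,100; handle tip 445,137). The eraser is flat in its recess, and the label roll was not touched. Handing in.

```bash
python3 -c "
from workcell import bot
print(bot.job_done())"
```

```text
the job is handed in; nothing more can be done
None
```

I handed the job in at about 27 s: in the last pictures the eraser, binder clip, glue stick and tape roll were each in place, and I left the USB stick and label roll untouched; the hand-in returned no verdict.

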